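# Third hand at the strap fixture

## Robot

A 6-joint arm with a two-finger parallel gripper is mounted at the origin on a cart in front of the work surface, level with it; the furniture and walls round the work are solid. World frame = base frame: x ahead of the robot, y to its left, z up, the work surface at z = 0. Lengths are in mm, angles in rad, forces in N, time in s.
With the tool pointing down it reaches from about 350 to 875 mm from the base axis. Payload 4.2 kg.
Tool frame: the origin (TCP) lies at the very end of the fingers, on their centre line; the grasp point (between the pads) lies 19 mm behind it; z points along the fingers, y is the line along which they close (so a half turn about z gives the same grasp; the last joint's range is limited). The gripper opens to 85 mm and grips with 20 to 120 N. Pads are 22 mm wide; open, the fingers measure 114 mm over their backs; the gripper's body (76 mm by 85 mm) begins 54 mm behind the grasp point. The pads swing forward as they close: fully open they stand 13 mm farther back than shut.
Start: joints at [1.394, 0.385, 0.008, 0, -1.194, -0.259], TCP at [263.801, 566.576, 231.312] pointing down, gripper open.
Joint ranges: [-3.14, 3.14], [-1.21, 2.06], [-1.07, 1.41], [-3.16, 2.05], [-2.99, -0.16], [-3.1, 3.1]. Speed limits (rad/s): [2.79, 2.79, 3.14, 3.14, 3.14, 3.14].

## Interface

Orientations are given as a unit quaternion [x, y, z, w].
In Python, from bench import arm gives the robot as it stands. The module is installed in compiled form; this text tells all that it offers.
- The arm moves only by the tool drive_tool, never from a script. Its argument "targets" is a list of rows, each a list of 5 numbers: the closure, from -1 (fully open) to 1 (shut), then the shift along the tool's x, y, z in mm, then the turn about the tool's z in degrees. In form: [[grip, tx, ty, tz, roll], ...]. A call has 1 to 12 rows; each row is the pose to reach, as a shift and turn from the pose commanded when the call began, along the tool's axes at that moment; what a row does not reach only later rows make up. A row lasts 1/10 s, in which the tool goes at most 50 mm and 8.59 degrees, less where a joint would pass 70% of its speed; a pose out of reach is approached as far as the arm can. A call with a gripper value outside its range is refused whole. The fingers move at their own pace and stop on an object; the grip force is fixed at half the most. Time passes only in rows, so rows that repeat a pose let the fingers close. It gives the time, the measured TCP pose, the force, the opening and the grip force at its end, in the units of the state.
- arm.read_state(): the state, without advancing time (a new reading comes with each control period).
- arm.get_image(name): name is "side" or "top" or "wrist"; returns the picture (384x512x3 uint8, blue, green, red); there is no depth.
- arm.camera_params(name): a dict with "fov_y" (degrees; the focal length in pixels is half the picture's height over the tangent of half this angle, whatever the lens; pixels are square), "cx", "cy" (the principal point, pixels), "rvec" (rotation vector, rad) and "tvec" (3), from world to camera coordinates, as OpenCV has them; the wrist camera has in their place "tool_from_camera" (4x4, takes a point from camera to tool coordinates, whose origin is the TCP and whose axes are the flange's). Camera axes: x right, y down, z forward; pixel columns grow to the right and rows downward; lengths in mm; the calibration is good to about 2 mm. A picture is of the moment at which its call begins: read the wrist's pose just before it. camera_params takes no time and is no camera call.
- arm.job_done(): hands the job in; it is judged then, once.
The state is a dict: "clock": time; "joints": joint angles; "joint_vel": joint speeds; "joint_efforts": joint torques, N m; "position": TCP position; "ee_rot": TCP orientation; "contact_force": force on the tool from outside, world axes, zero at the start; "wrist_torque": the same for the moment, N m; "gripper_width": finger opening in mm; "grasp_force": force on a finger pad.
Only numpy, scipy, OpenCV 4.12 (cv2) and the standard library are available. Lean on these libraries where they do the work, as an engineer would, in place of code of your own. Each camera call takes 0.05 s, during which the arm holds its last target. There are 200 camera calls.

## Task

One bay of the strap fixture already holds a finished load tester; lay the loose load tester flat on the bed of the other, empty bay, lengthwise on its middle line, and press its end squarely against that bay's sprung fence with a steady push of about 8 newtons, which sinks the fence about half-way, to the black marks; never bottom the fence. Finish while still gripping the tester and pushing like that, so that I can screw its strap down, and leave everything else where it is.

Things in the scene. Friction and masses are not known exactly. Their poses are not given: they have to be found in the camera images.
- tester_mid (a point): centre (half-way up) of the loose load tester: a black box 30 (its x) x 68 (its y, long) x 18 high (z), about 0.06 kg, display on top, lying flat on the worktop at the start. Either end may go to the fence.
- fixture: fixed aluminium strap fixture: base plate 170 (its x) x 180 (its y) x 8 mm with a 32 mm high block along its far (+x) edge; origin on the worktop near the plate's middle (plate from x = -80 to +90). Two bays side by side, their middle lines at y = +45 (left) and y = -45 (right), both parallel to its x axis, open at the near end and the sides. Each bay has a grey bed plate, 70 wide, whose top is 11 above the worktop.
- fence_left_face (a point): middle of the near face of the left (+y) bay's sprung fence, a bright steel plate 50 wide x 26 high x 12 thick (here the near face's z is 25.5 above the worktop; the bay's bed is 14.5 below this point). The fence's x axis points the way the fence sinks, away from the open near end of the bay; z up. It moves with the fence; the bay runs from here back along -x for 100 mm, its middle line through this point.
- fence_left (a joint): how far the left (+y) bay's fence has been pushed in along its x, m: 0 at rest, 0.024 bottomed. Spring: it pushes back with 2 N + 500 N/m x this value (8 N at 0.012). A short black line on either side of the bed marks where the near face stands at 0.012.
- fence_right_face (a point): middle of the near face of the right (-y) bay's sprung fence, a bright steel plate 50 wide x 26 high x 12 thick (here the near face's z is 25.5 above the worktop; the bay's bed is 14.5 below this point). The fence's x axis points the way the fence sinks, away from the open near end of the bay; z up. It moves with the fence; the bay runs from here back along -x for 100 mm, its middle line through this point.
- fence_right (a joint): how far the right (-y) bay's fence has been pushed in along its x, m: 0 at rest, 0.024 bottomed. Spring: it pushes back with 2 N + 500 N/m x this value (8 N at 0.012). A short black line on either side of the bed marks where the near face stands at 0.012.
- done_mid (a point): centre of the finished load tester, the same black box, fixed under a steel strap in one of the two bays (left or right by the draw) with its end touching that bay's fence; the other bay is empty. The strap rises to 31.5 above the worktop.
- jar: bystander: white round flux jar, 38 mm across, 26 high (mm); origin at the centre of its underside. Leave alone.
- spool: bystander: solder spool, 54x62, 40 high (mm); origin at the centre of its underside. Leave alone.
- tape: bystander: brown roll of tape lying flat, 67 across, 19 high (mm); origin at the centre of its underside. Leave alone.
- driver: bystander: blue-handled screwdriver, 129 long, 16 thick (mm); origin at the centre of its underside. Leave alone.
- tin: bystander: small white round tin, 34 across, 18 high (mm); origin at the centre of its underside. Leave alone.
- reel: bystander: flat yellow desoldering wick reel, 42x56, 15 high (mm); origin at the centre of its underside. Leave alone.
There are look-alikes about, which are no part of the job. Of the things that look like the part that bears tester_mid, the larger one is meant.

How it is judged:
By the outcome, as a careful person would: the job done as asked, in the order asked, and still so for the second after the job is handed in, while the arm keeps its last pose, push and grip.
It also fails if it takes over 42 s, if anything falls off the work surface, if the arm or the gripper's body presses on something with over 40 N, if the wrist force passes 120 N, or if a joint passes its speed limit or range.

## Working session

There is one attempt and no reset: what is moved stays moved. The work goes in short steps, Python scripts to look and compute and a tool call to move; the robot and the scene stay as the last step left them, time stands still between calls to the robot, and variables do not carry over. Pictures are saved under pics/ and viewed, at most 10 in all, crops included, and the job is handed in when it is done.

Besides the shell and the picture viewer there is one more tool, called after "Request:" as a command line: name --pt "numbers of a row" for each row, then --argument value for the rest. drive_tool: Moves the arm, as the interface text tells. Its arguments: {"type":"object","properties":{"targets":{"type":"array","items":{"type":"array","items":{"type":"number"}}}},"required":["targets"]}

```bash
mkdir -p pics
cat > h.py <<'E'
import numpy as np, cv2
from bench import arm
from scipy.spatial.transform import Rotation as R
def cam(name, st=None):
    p=arm.camera_params(name); f=192/np.tan(np.radians(p["fov_y"])/2)
    K=np.array([[f,0,p["cx"]],[0,f,p["cy"]],[0,0,1]])
    if "rvec" in p:
        Rm=cv2.Rodrigues(np.array(p["rvec"],float))[0]; t=np.array(p["tvec"],float).ravel()
        return K,Rm.T,-Rm.T@t
    T=np.array(p["tool_from_camera"]); Rt=R.from_quat(st["ee_rot"]).as_matrix()
    return K,Rt@T[:3,:3],Rt@T[:3,3]+np.array(st["position"])
def ray(c,uv,z):
    K,Rw,C=c; uv=np.atleast_2d(uv).astype(float)
    d=(Rw@np.linalg.inv(K)@np.c_[uv,np.ones(len(uv))].T).T
    return C+d*((z-C[2])/d[:,2])[:,None]
def proj(c,P):
    K,Rw,C=c; q=(K@Rw.T@(np.atleast_2d(P)-C).T).T
    return q[:,:2]/q[:,2:]
E
python3 - <<'E'
from h import *
s=arm.read_state(); print(s)
for n in("side","top","wrist"):
    print(n,arm.camera_params(n)); im=arm.get_image(n); cv2.imwrite(f"pics/{n}0.png",im)
a=cv2.imread("pics/top0.png");cv2.imwrite("pics/top0b.png",cv2.resize(a,(800,600),interpolation=cv2.INTER_CUBIC))
E
```

```text
{'clock': 0.0, 'joints': array([ 1.39357860e+00,  3.85582718e-01,  6.65552518e-03, -5.36055027e-04,
       -1.19402503e+00, -2.58567917e-01]), 'joint_vel': array([ 0.00193084,  0.00069055,  0.00027609, -0.00150001, -0.00042656,
       -0.00042496]), 'joint_efforts': array([-1.16856478e-03, -3.92291558e+01,  1.88407052e+01,  4.18642312e+00,
       -4.61675270e-03, -5.43088859e-06]), 'position': array([263.57186573, 566.06347505, 230.21192995]), 'ee_rot': array([ 9.76333153e-01, -2.16269160e-01, -2.05081314e-04,  1.08718668e-03]), 'contact_force': array([0.28507925, 1.303638  , 0.07252568]), 'wrist_torque': array([-0.03081928, -0.01245205, -0.00630564]), 'grasp_force': 0.0, 'gripper_width': 85.17745969871594}
side {'fov_y': 52.81123674079795, 'cx': 253.34696744670424, 'cy': 193.62795745752345, 'rvec': array([ 0.80792577, -2.46314155,  1.24435046]), 'tvec': array([ 298.2785858 ,  290.05060028, 1126.52009497])}
top {'fov_y': 46.717753214830665, 'cx': 261.0922504119988, 'cy': 194.78517890516707, 'rvec': array([ 2.13864728, -2.17597837,  0.14973784]), 'tvec': array([-165.04891907,  489.30195178, 1270.61923448])}
wrist {'fov_y': 71.0817721651562, 'cx': 257.0748773055413, 'cy': 192.30934428179668, 'tool_from_camera': array([[ 3.30922029e-04, -9.60027971e-01, -2.79903887e-01,
         7.06596055e+01],
       [ 9.99999668e-01,  1.09260930e-04,  8.07521369e-04,
        -6.23645098e-01],
       [-7.44660542e-04, -2.79904062e-01,  9.60027688e-01,
        -1.41831360e+02],
       [ 0.00000000e+00,  0.00000000e+00,  0.00000000e+00,
         1.00000000e+00]])}
```

View pics/top0b.png

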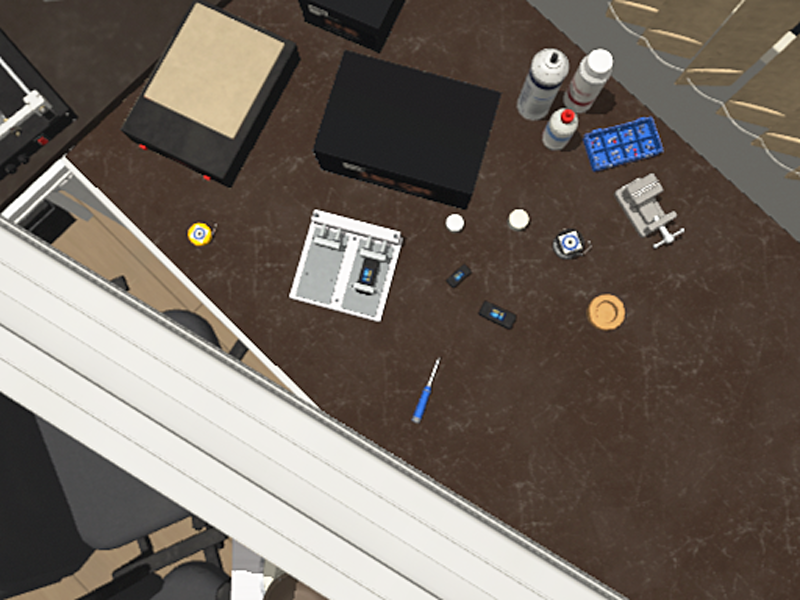

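View pics/side0.png

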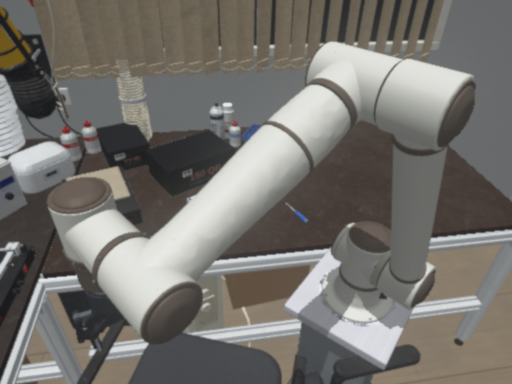

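The top view shows the fixture at about (348,265) in the 800-wide picture. Its right bay is occupied and its left bay is empty. The large loose tester is at (497,314), the smaller look-alike at (458,275). The side view is mostly blocked by the arm.

Run:
```python
from h import *
a=cv2.imread("pics/top0.png"); c=cam("top"); k=0.64
for n,u,z in[("tester",(497,314),18),("fake",(458,275),18),("fix TL",(314,211),32),("TR",(401,236),32),("BR",(382,320),8),("BL",(291,297),8),("fenceL",(328,243),38),("jar?",(455,222),20),("tin?",(518,219),20),("spool",(569,242),40),("tape",(606,312),19),("driver",(422,404),16)]:
    print(n,ray(c,np.array(u)*k,z)[0].round(0))
print(proj(c,[[0,0,0],[264,566,230]])/k, c[2])
crop=a[125:215,180:345]; cv2.imwrite("pics/c1.png",cv2.resize(crop,None,fx=4.8,fy=4.8,interpolation=cv2.INTER_CUBIC))
```

```text
tester [ 467. -342.   18.]
fake [ 543. -270.   18.]
fix TL [669.   3.  32.]
TR [ 618. -163.   32.]
BR [ 460. -124.    8.]
BL [508.  50.   8.]
fenceL [605. -25.  38.]
jar? [ 646. -267.   20.]
tin? [ 650. -389.   20.]
spool [ 599. -480.   40.]
tape [ 467. -549.   19.]
driver [ 301. -197.   16.]
[[317.72712669 571.84512731]
 [-67.74235762 438.52154552]] [ 316.51355374 -161.84338164 1324.67228961]
```

View pics/c1.png

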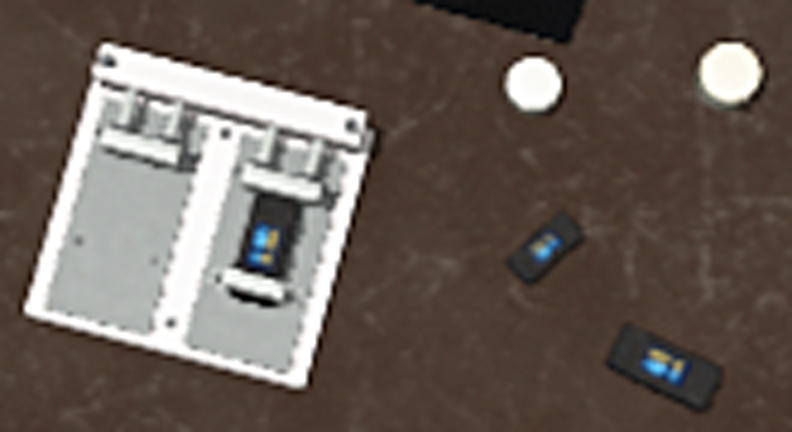

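View pics/wrist0.png

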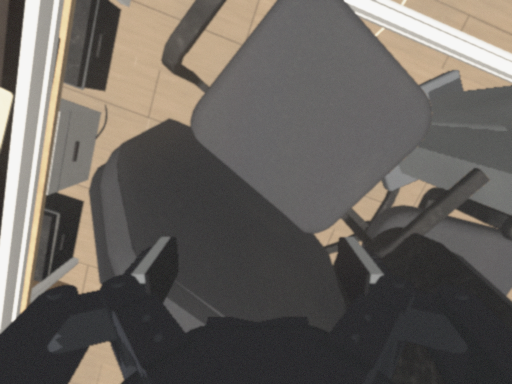

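The crop shows the fixture with its left bay empty. The tester's corners run from about (610,330) to (720,400), and the fake is at (545,247). The wrist view only shows the floor. Next I measure the tester's angle and the first move.

```bash
cat >> h.py <<'E'
def to_tool(st,P):
    """world vector from TCP to P in tool axes"""
    return R.from_quat(st["ee_rot"]).as_matrix().T@(np.array(P)-np.array(st["position"]))
def yaw(st): 
    x=R.from_quat(st["ee_rot"]).as_matrix()[:,0]; return np.degrees(np.arctan2(x[1],x[0]))
E
python3 - <<'E'
from h import *
a=cv2.imread("pics/top0.png"); c=cam("top"); s=arm.read_state()
g=a.max(2); m=(g<48).astype(np.uint8)*255
m2=np.zeros_like(m); m2[185:218,300:340]=m[185:218,300:340]
m2=cv2.morphologyEx(m2,cv2.MORPH_CLOSE,np.ones((7,7)))
k=max(cv2.findContours(m2,0,2)[0],key=cv2.contourArea)
b=cv2.boxPoints(cv2.minAreaRect(k)); P=ray(c,b,14); print(b,P.round(0),P.mean(0).round(1))
e=[P[1]-P[0],P[2]-P[1]]; print([(np.linalg.norm(v).round(1),np.degrees(np.arctan2(v[1],v[0])).round(1)) for v in e])
print("yaw",yaw(s)); print(to_tool(s,[*P.mean(0)[:2],230]).round(0), to_tool(s,[440,80,230]).round(0))
E
```

```text
[[305.6     200.80002]
 [310.00003 192.00003]
 [330.40005 202.20004]
 [326.00003 211.00003]] [[ 469. -306.   14.]
 [ 495. -319.   14.]
 [ 463. -379.   14.]
 [ 437. -365.   14.]] [ 465.9 -342.3   14. ]
[(np.float64(29.6), np.float64(-28.0)), (np.float64(67.5), np.float64(-117.9))]
yaw -24.97529524960892
[567. 738.   2.] [365. 366.   1.]
```

Request:
drive_tool --pt "-1 33 33 0 5" --pt "-1 66 66 0 13" --pt "-1 99 99 0 21" --pt "-1 132 132 0 29" --pt "-1 165 165 0 37" --pt "-1 198 198 0 45" --pt "-1 231 231 0 53" --pt "-1 264 264 0 61" --pt "-1 297 297 0 69" --pt "-1 330 330 0 77" --pt "-1 363 363 0 85" --pt "-1 380 400 0 93"

```text
clock: 1.35
position: [440.4, 41.7, 231.2]
ee_rot: [-0.512, 0.859, -0.0, 0.0]
contact_force: [0.2, -0.6, -0.2]
gripper_width: 85.0
grasp_force: 0.0
```

Run:
```python
from h import *
s=arm.read_state(); print(s["clock"],s["position"],yaw(s),s["joints"].round(2),s["contact_force"].round(1)); print(to_tool(s,[466,-342,150]).round(0))
```

```text
1.35 [440.43625773  41.65000813 231.19736514] -118.34628441406744 [ 0.46  0.07 -0.41  0.   -1.09 -0.96] [ 0.2 -0.6 -0.2]
[ 326. -205.   81.]
```

Request:
drive_tool --pt "-1 38 -24 9 0" --pt "-1 76 -48 18 0" --pt "-1 114 -72 27 0" --pt "-1 152 -96 36 0" --pt "-1 190 -120 45 0" --pt "-1 228 -144 54 0" --pt "-1 266 -168 63 0" --pt "-1 304 -192 72 0" --pt "-1 326 -205 81 0" --pt "-1 326 -205 81 0" --pt "-1 326 -205 81 0"

```text
clock: 2.45
position: [467.0, -340.7, 149.5]
ee_rot: [-0.515, 0.857, 0.001, -0.0]
contact_force: [-0.1, 0.3, 0.3]
gripper_width: 85.4
grasp_force: 0.0
```

```bash
cat > look.py <<'E'
from h import *
s=arm.read_state(); a=arm.get_image("wrist"); cv2.imwrite("pics/w1.png",a); c=cam("wrist",s)
print(s["clock"],s["position"].round(1),yaw(s).round(1))
m=(a.max(2)<50).astype(np.uint8)*255
u=proj(c,[466,-342,14])[0]; print(u)
m2=np.zeros_like(m); x,y=map(int,u); m2[max(y-60,0):y+60,x-60:x+60]=m[max(y-60,0):y+60,x-60:x+60]
m2=cv2.morphologyEx(m2,cv2.MORPH_OPEN,np.ones((5,5)))
m2=cv2.morphologyEx(m2,cv2.MORPH_CLOSE,np.ones((15,15)))
k=max(cv2.findContours(m2,0,2)[0],key=cv2.contourArea)
b=cv2.boxPoints(cv2.minAreaRect(k)); P=ray(c,b,13); M=P.mean(0)
for i in(0,1):
    v=P[i+1]-P[i]; print(np.linalg.norm(v).round(1),np.degrees(np.arctan2(v[1],v[0])).round(1))
print(b.round(0).tolist(),M.round(1),"tool",to_tool(s,[*M[:2],0]).round(1))
cv2.polylines(a,[b.astype(int)],True,(0,255,0),1); cv2.imwrite("pics/w1b.png",a)
E
python3 look.py
```

```text
2.45 [ 467.  -340.7  149.5] -118.1
[256.63040421 181.75106088]Traceback (most recent call last):
  File "look.py", line 9, in <module>
    k=max(cv2.findContours(m2,0,2)[0],key=cv2.contourArea)
ValueError: max() iterable argument is empty
```

View pics/w1.png

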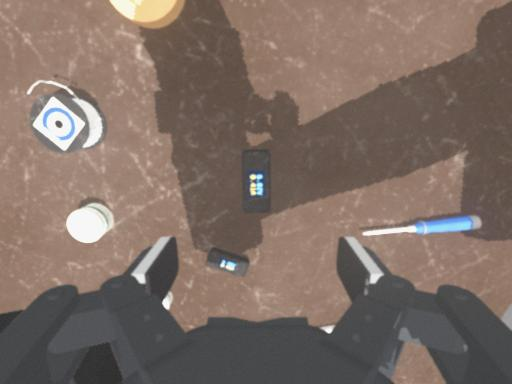

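Run:
```python
import cv2
a=cv2.imread("pics/w1.png"); print(a[180,220:300:5].max(1), a[120:240:6,245].max(1))
```

```text
[107 107 109 106 103  77 127 129 125  88  85 104 105 105 105 100] [112  97 113  99 101  78  82  83  81  79  77  84  78  78  85  82  97 100
  98  98]
```

The tester is at about (256,181), spanning x 243–270 and y 150–212, and it is aligned with the image. The fake at (228,262), jar and driver are clear of the fingers.

```bash
sed -i 's/^m=.*/h=cv2.cvtColor(cv2.GaussianBlur(a,(3,3),0),cv2.COLOR_BGR2HSV); m=((h[...,2]<92)|(h[...,1]>140)\&(h[...,0]>90)).astype(np.uint8)*255/; s/-60/-45/g; s/+60/+45/g' look.py; python3 look.py
python3 - <<'E'
from h import *
s=arm.read_state(); c=cam("wrist",s); P=ray(c,[[243,150],[270,150],[270,212],[243,212]],18); print(P.round(1),P.mean(0),to_tool(s,[*P.mean(0)[:2],0]))
E
```

```text
2.5 [ 467.3 -340.2  150.1] -118.0
[256.81584443 180.98392673]
28.9 152.0
69.1 62.8
[[242.0, 148.0], [270.0, 148.0], [270.0, 211.0], [242.0, 211.0]] [ 466.7 -342.6   13. ] tool [  2.5  -0.6 150.1]
[[ 463.2 -377.6   18. ]
 [ 438.9 -364.8   18. ]
 [ 469.5 -305.1   18. ]
 [ 495.4 -318.9   18. ]] [ 466.78105089 -341.6050199    18.        ] [ 2.02126947e+00 -9.88183261e-02  1.50564691e+02]
```

Request:
drive_tool --pt "-1 2 0 40 0" --pt "-1 2 0 80 0" --pt "-1 2 0 115 0" --pt "-1 2 0 135 0" --pt "-1 2 0 147 0" --pt "-1 2 0 147 0" --pt "1 2 0 147 0" --pt "1 2 0 147 0" --pt "1 2 0 147 0" --pt "1 2 0 147 0" --pt "1 2 0 147 0" --pt "1 2 0 147 0"

```text
clock: 3.75
position: [467.6, -342.7, 4.6]
ee_rot: [-0.515, 0.857, -0.001, 0.001]
contact_force: [0.2, 0.8, 6.1]
gripper_width: 28.3
grasp_force: 60.5
```

Run:
```python
from h import *
s=arm.read_state(); print(to_tool(s,[525,0,130]).round(0), s["joints"].round(2))
```

```text
[-330.  110. -126.] [-0.35  0.56 -0.36  0.   -0.65 -0.14]
```

Request:
drive_tool --pt "1 0 0 -15 0" --pt "1 0 0 -50 0" --pt "1 0 0 -90 0" --pt "1 0 0 -127 0" --pt "1 0 0 -127 0"

```text
clock: 4.25
position: [469.7, -344.0, 136.2]
ee_rot: [-0.516, 0.857, -0.005, 0.003]
contact_force: [1.1, 0.5, -0.6]
gripper_width: 28.6
grasp_force: 59.7
```

Request:
drive_tool --pt "1 -20 7 0 -8.5" --pt "1 -50 17 0 -17" --pt "1 -80 27 0 -25.5" --pt "1 -110 37 0 -34" --pt "1 -140 47 0 -42.5" --pt "1 -170 57 0 -51" --pt "1 -200 67 0 -59.5" --pt "1 -230 77 0 -68" --pt "1 -260 87 0 -76.5" --pt "1 -290 97 0 -85" --pt "1 -315 105 0 -94" --pt "1 -330 110 0 -103"

```text
clock: 5.45
position: [524.0, 2.5, 129.5]
ee_rot: [0.991, -0.134, -0.001, 0.0]
contact_force: [-0.6, -0.6, -0.2]
gripper_width: 28.3
grasp_force: 59.6
```

Request:
drive_tool --pt "1 0 0 0 0" --pt "1 0 0 0 0" --pt "1 0 0 0 0"

```text
clock: 5.75
position: [523.7, 0.0, 129.9]
ee_rot: [0.99, -0.139, -0.001, 0.0]
contact_force: [0.2, -0.9, -0.4]
gripper_width: 28.2
grasp_force: 59.6
```

Run:
```python
from h import *
s=arm.read_state(); a=arm.get_image("wrist"); np.save("w2.npy",s,allow_pickle=True); cv2.imwrite("pics/w2.png",a); 
print(s["clock"],s["position"].round(1),yaw(s).round(2),s["ee_rot"].round(4))
cv2.imwrite("pics/w2b.png",cv2.resize(a,(800,600),interpolation=cv2.INTER_CUBIC))
```

```text
5.75 [523.7   0.  129.9] -15.93 [ 9.904e-01 -1.386e-01 -5.000e-04  2.000e-04]
```

View pics/w2b.png

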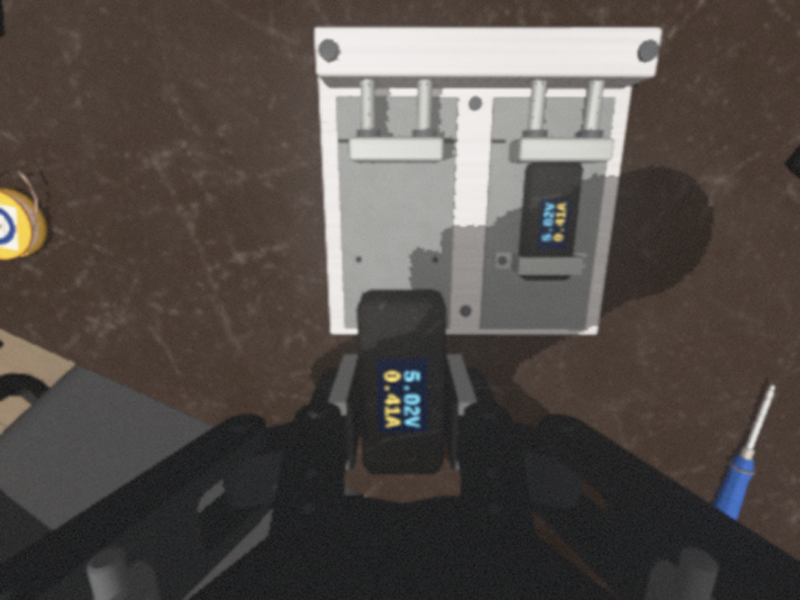

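The wrist view shows the left fence at x 350–443 px, y 140–160. The bed holes are at (359,259) and (435,259), the marks are on row 141, and the rear bolts are level at (329,50) and (648,50). The held tester sits straight, x 360–445 px, with its front end on row 290.

```bash
python3 - <<'E'
from h import *
s=np.load("w2.npy",allow_pickle=True).item(); c=cam("wrist",s); k=.64; y0=yaw(s)
def w(u,z): return ray(c,np.array(u)*k,z)
def an(P): v=P[1]-P[0]; return np.degrees(np.arctan2(v[1],v[0])).round(2), np.linalg.norm(v).round(1)
Rt=R.from_quat(s["ee_rot"]).as_matrix()
T=lambda P:((P-s["position"])@Rt).round(1)
for n,u,z in[("holes",[(359,259),(435,259)],11),("bolts",[(329,50),(648,50)],32),("fence bottom edge",[(352,160),(442,160)],12.5),("fence top edges near?",[(350,141),(443,141)],38.5),("marks",[(341,141),(452,141)],11),("near plate edge",[(331,334),(597,333)],8),("bed L edge",[(343,330),(337,98)],11),("rib L edge",[(453,290),(457,98)],11),("fenceR bottom",[(520,161),(612,161)],12.5)]:
    P=w(u,z); print(n,an(P),T(P).tolist(),T(P.mean(0)))
zt=s["position"][2]+13.4
P=w([(362,294),(442,294),(440,470),(360,470)],zt); print("tester top",T(P).tolist(),T(P.mean(0)))
E
python3 - <<'E'
import cv2
a=cv2.imread("pics/w2.png")
b=cv2.resize(a[70:130,210:300],None,fx=8,fy=8,interpolation=cv2.INTER_CUBIC); c=cv2.resize(a[170:310,190:320],None,fx=4,fy=4,interpolation=cv2.INTER_CUBIC)
cv2.imwrite("pics/fb.png",b)
E
```

```text
holes (np.float64(-105.92), np.float64(47.8)) [[21.9, -27.3, 118.8], [21.9, 20.5, 118.9]] [ 21.9  -3.4 118.8]
bolts (np.float64(-105.89), np.float64(161.5)) [[132.9, -37.3, 97.7], [133.0, 124.2, 97.8]] [133.   43.5  97.8]
fence bottom edge (np.float64(-105.91), np.float64(52.7)) [[80.9, -29.6, 117.3], [80.9, 23.1, 117.3]] [ 80.9  -3.2 117.3]
fence top edges near? (np.float64(-105.91), np.float64(48.4)) [[89.2, -27.4, 91.3], [89.3, 21.0, 91.3]] [89.2 -3.2 91.3]
marks (np.float64(-105.91), np.float64(64.6)) [[91.4, -35.8, 118.8], [91.4, 28.8, 118.8]] [ 91.4  -3.5 118.8]
near plate edge (np.float64(-105.7), np.float64(178.1)) [[-29.5, -47.8, 121.9], [-28.8, 130.3, 122.0]] [-29.2  41.3 121.9]
bed L edge (np.float64(-16.77), np.float64(139.9)) [[-25.6, -39.2, 118.9], [114.3, -37.2, 118.7]] [ 44.3 -38.2 118.8]
rib L edge (np.float64(-15.1), np.float64(112.6)) [[1.7, 32.5, 118.9], [114.3, 30.8, 118.8]] [ 58.   31.7 118.8]
fenceR bottom (np.float64(-105.91), np.float64(54.0)) [[80.3, 68.9, 117.3], [80.4, 122.8, 117.4]] [ 80.4  95.8 117.3]
tester top [[35.5, -13.1, -13.4], [35.5, 12.2, -13.4], [-30.5, 13.3, -13.4], [-30.5, -15.6, -13.4]] [  2.5  -0.8 -13.4]
```

View pics/fb.png

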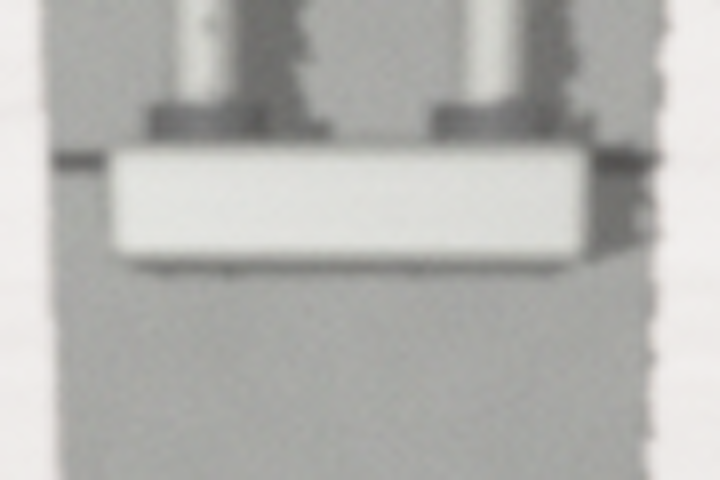

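Request:
drive_tool --pt "1 12 -2.6 30 0" --pt "1 25 -2.6 60 0" --pt "1 30 -2.6 90 0" --pt "1 30 -2.6 105 0" --pt "1 30 -2.6 111 0" --pt "1 30 -2.6 111 0" --pt "1 30 -2.6 111 0"

```text
clock: 6.5
position: [554.5, -5.1, 20.2]
ee_rot: [0.991, -0.137, 0.001, -0.0]
contact_force: [0.4, -0.3, -0.4]
gripper_width: 28.3
grasp_force: 59.6
```

Request:
drive_tool --pt "1 0 0 1 0" --pt "1 0 0 2 0" --pt "1 0 0 3 0" --pt "1 0 0 3 0" --pt "1 0 0 3 0"

```text
clock: 7.0
position: [553.9, -4.8, 16.4]
ee_rot: [0.991, -0.137, 0.0, -0.0]
contact_force: [0.3, -0.3, -1.1]
gripper_width: 27.8
grasp_force: 59.6
```

```bash
cat > st.py <<'E'
from h import *
import sys
s=arm.read_state(); s0=np.load("w2.npy",allow_pickle=True).item()
Rt=R.from_quat(s0["ee_rot"]).as_matrix()
print(s["clock"],"from w2 pose, tool axes:",((s["position"]-s0["position"])@Rt).round(2),"z",s["position"][2].round(2),"F tool",(s["contact_force"]@Rt).round(2),"yaw",yaw(s).round(2),s["ee_rot"].round(4),s["gripper_width"].round(1))
if len(sys.argv)>1:
    a=arm.get_image("wrist"); cv2.imwrite(f"pics/{sys.argv[1]}.png",a); np.save(sys.argv[1]+".npy",s,allow_pickle=True)
    cv2.imwrite(f"pics/{sys.argv[1]}b.png",cv2.resize(a[60:330,150:420],(600,600),interpolation=cv2.INTER_CUBIC))
E
python3 st.py w3
```

```text
Traceback (most recent call last):
  File "st.py", line 5, in <module>
    print(s["clock"],"from w2 pose, tool axes:",((s["position"]-s0["position"])@Rt).round(2),"z",s["position"][2].round(2),"F tool",(s["contact_force"]@Rt).round(2),"yaw",yaw(s).round(2),s["ee_rot"].round(4),s["gripper_width"].round(1))
                                                                                                                                                                                                                ^^^^^^^^^^^^^^^^^^^^^^^^
AttributeError: 'float' object has no attribute 'round'
```

```bash
sed -i 's/,s\["gripper_width"\].round(1)//' st.py; python3 st.py w3
```

```text
7.0 from w2 pose, tool axes: [ 30.45  -3.67 113.4 ] z 16.44 F tool [0.35 0.19 1.14] yaw -15.78 [ 9.905e-01 -1.373e-01  1.000e-04 -1.000e-04]
```

View pics/w3b.png

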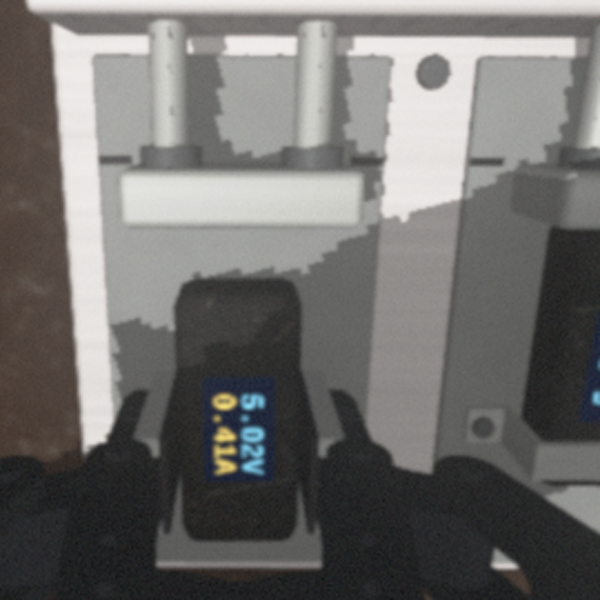

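The close view shows the fence at x 121–362 px and the tester front at x 177–299 px, row 280, nearly centred. The tester is flat and straight.

Run:
```python
from h import *
s=np.load("w3.npy",allow_pickle=True).item(); c=cam("wrist",s); Rt=R.from_quat(s["ee_rot"]).as_matrix()
for n,u,z in[("fence top near",[(122,220),(362,220)],38.5),("fence top far",[(124,171),(361,171)],38.5),("marks",[(100,159),(385,160)],11),("bed",[(95,58),(391,58)],11),("bed near",[(110,340),(373,340)],11),("tester front top",[(177,285),(299,285)],29),("tester rear",[(184,537),(297,537)],29)]:
    P=ray(c,np.array(u)*.45+[150,60],z); Q=((P-s["position"])@Rt).round(1); print(n,Q[:,:2].tolist(),Q.mean(0)[:2],np.degrees(np.arctan2(*(P[1]-P[0])[[1,0]])).round(2)+90)
```

```text
fence top near [[51.4, -23.9], [51.4, 24.4]] [51.4   0.25] -15.760000000000005
fence top far [[61.1, -23.0], [61.1, 23.7]] [61.1   0.35] -15.760000000000005
marks [[61.7, -33.8], [61.5, 34.9]] [61.6   0.55] -15.959999999999994
bed [[84.4, -33.5], [84.4, 34.7]] [84.4  0.6] -15.760000000000005
bed near [[15.2, -34.2], [15.2, 34.9]] [15.2   0.35] -15.769999999999996
tester front top [[35.2, -14.2], [35.2, 13.1]] [35.2  -0.55] -15.769999999999996
tester rear [[-31.7, -14.3], [-31.7, 14.6]] [-31.7    0.15] -15.780000000000001
```

Request:
drive_tool --pt "1 0 0.7 0.5 0" --pt "1 0 0.7 1 0" --pt "1 0 0.7 1 0" --pt "1 0 0.7 1 0"

```text
clock: 7.45
position: [553.7, -5.6, 15.7]
ee_rot: [0.991, -0.137, 0.0, 0.0]
contact_force: [-1.4, 0.2, 3.4]
gripper_width: 28.3
grasp_force: 60.1
```

```bash
python3 st.py
```

```text
7.45 from w2 pose, tool axes: [ 30.48  -2.86 114.19] z 15.65 F tool [-1.38  0.15 -3.44] yaw -15.77 [ 9.905e-01 -1.372e-01  1.000e-04  0.000e+00]
```

Request:
drive_tool --pt "1 5 0 -0.2 0" --pt "1 10 0 -0.2 0" --pt "1 13 0 -0.2 0" --pt "1 15 0 -0.2 0" --pt "1 17 0 -0.2 0" --pt "1 19 0 -0.2 0" --pt "1 19 0 -0.2 0" --pt "1 19 0 -0.2 0" --pt "1 19 0 -0.2 0"

```text
clock: 8.35
position: [570.7, -10.7, 15.7]
ee_rot: [0.991, -0.137, -0.002, 0.0]
contact_force: [-6.4, 1.9, 7.8]
gripper_width: 28.2
grasp_force: 60.7
```

```bash
python3 st.py
```

```text
8.35 from w2 pose, tool axes: [ 48.23  -2.62 114.17] z 15.65 F tool [-6.7  -0.05 -7.76] yaw -15.8 [ 9.905e-01 -1.375e-01 -1.500e-03  3.000e-04]
```

Request:
drive_tool --pt "1 0 0 -0.5 0" --pt "1 0 0 -0.8 0" --pt "1 1 0 -0.8 0" --pt "1 2 0 -0.8 0" --pt "1 3 0 -0.8 0" --pt "1 3 0 -0.8 0" --pt "1 3 0 -0.8 0"

```text
clock: 9.05
position: [573.3, -11.5, 15.7]
ee_rot: [0.99, -0.138, -0.002, 0.0]
contact_force: [-6.2, 3.3, 4.0]
gripper_width: 28.4
grasp_force: 60.2
```

```bash
python3 st.py
```

```text
9.05 from w2 pose, tool axes: [ 50.94  -2.61 114.13] z 15.69 F tool [-6.91 -1.46 -4.01] yaw -15.81 [ 9.905e-01 -1.376e-01 -1.800e-03  3.000e-04]
```

Request:
drive_tool --pt "1 1 0 -0.2 0" --pt "1 2 0 -0.4 0" --pt "1 3 0 -0.4 0" --pt "1 4 0 -0.4 0" --pt "1 5 0 -0.4 0" --pt "1 5 0 -0.4 0" --pt "1 5 0 -0.4 0" --pt "1 5 0 -0.4 0"

```text
clock: 9.85
position: [577.1, -12.6, 15.7]
ee_rot: [0.99, -0.138, -0.003, 0.0]
contact_force: [-8.0, 5.5, 2.7]
gripper_width: 28.2
grasp_force: 60.2
```

```bash
python3 st.py w4
```

```text
9.85 from w2 pose, tool axes: [ 54.95  -2.59 114.08] z 15.73 F tool [-9.17 -3.09 -2.64] yaw -15.83 [ 9.905e-01 -1.377e-01 -2.800e-03  4.000e-04]
```

View pics/w4b.png

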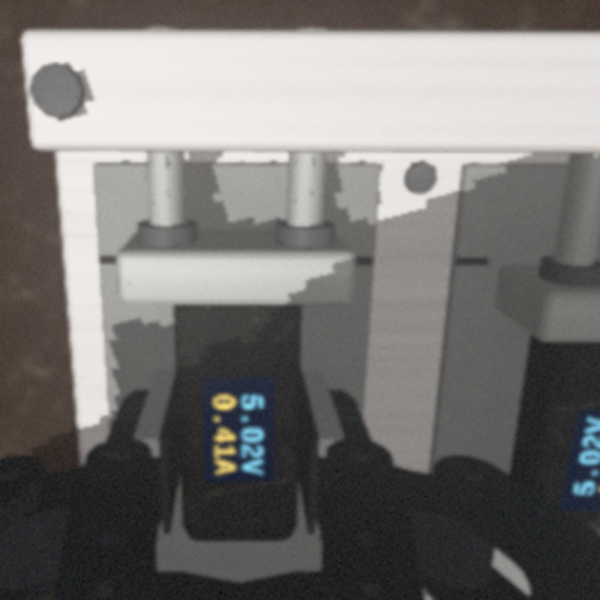

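The fence has sunk and the tester's front is centred on it: fence x 120–355 px, tester x 175–301 px. The fence top's near edge is on row 300 and the marks are on row 260.

Run:
```python
from h import *
for f,L in(("w3",[("near",(242,219),38.5),("far",(242,171),38.5),("marks",(242,159.5),11),("bolt",(433,71),11)]),("w4",[("near",(237,300),38.5),("far",(237,253),38.5),("marks",(237,260),11),("bolt",(420,177),11)])):
    s=np.load(f+".npy",allow_pickle=True).item(); c=cam("wrist",s); s0=np.load("w2.npy",allow_pickle=True).item(); Rt=R.from_quat(s0["ee_rot"]).as_matrix()
    a=cv2.imread(f"pics/{f}.png"); col=a[60:330,252:262].mean(1).max(1).astype(int)
    print(f,[(n,((ray(c,np.array(u)*.45+[150,60],z)[0]-s0["position"])@Rt)[:2].round(1)) for n,u,z in L])
    print(col[40:115].tolist())
```

```text
w3 [('near', array([82. , -3.6])), ('far', array([91.5, -3.6])), ('marks', array([92. , -3.4])), ('bolt', array([112.2,  40.7]))]
[164, 164, 163, 165, 164, 164, 165, 165, 164, 165, 164, 164, 164, 165, 165, 164, 165, 165, 165, 165, 166, 165, 163, 155, 150, 150, 149, 144, 132, 116, 108, 107, 103, 99, 98, 104, 121, 150, 170, 190, 208, 216, 218, 219, 220, 220, 220, 219, 219, 217, 216, 216, 215, 214, 213, 213, 214, 213, 210, 199, 182, 160, 147, 156, 162, 162, 162, 161, 162, 161, 162, 162, 162, 161, 163]
w4 [('near', array([89.9, -3.4])), ('far', array([99.8, -3.5])), ('marks', array([91.9, -3.4])), ('bolt', array([112.5,  40.7]))]
[235, 235, 235, 236, 236, 236, 236, 238, 238, 238, 238, 238, 239, 238, 238, 238, 237, 237, 238, 237, 238, 238, 238, 237, 231, 221, 208, 200, 218, 235, 238, 234, 215, 162, 150, 162, 166, 166, 166, 166, 165, 165, 165, 165, 165, 163, 162, 163, 162, 163, 161, 162, 162, 161, 161, 160, 160, 156, 146, 127, 111, 106, 104, 100, 97, 95, 96, 95, 97, 96, 96, 98, 114, 138, 161]
```

Request:
drive_tool --pt "1 1 -0.3 -0.2 0" --pt "1 2 -0.3 -0.3 0" --pt "1 3 -0.3 -0.3 0" --pt "1 3 -0.3 -0.3 0" --pt "1 3 -0.3 -0.3 0"

```text
clock: 10.4
position: [579.2, -13.2, 15.8]
ee_rot: [0.99, -0.138, -0.004, 0.001]
contact_force: [-8.5, 4.8, 3.8]
gripper_width: 28.5
grasp_force: 60.2
```

```bash
python3 st.py w5; for i in 1 2 3; do python3 st.py t; done
python3 - <<'E'
import cv2,numpy as np
for f in("w3","w4","w5"):
    a=cv2.imread(f"pics/{f}.png"); g=a[:,:,1].astype(float)
    for n,c in(("fenceL part",slice(213,225)),("mark",slice(196,201))):
        print(f,n,g[120:204,c].mean(1).astype(int).tolist())
E
```

```text
10.4 from w2 pose, tool axes: [ 57.12  -2.59 114.04] z 15.78 F tool [-9.51 -2.3  -3.81] yaw -15.85 [ 9.904e-01 -1.378e-01 -3.700e-03  6.000e-04]
10.45 from w2 pose, tool axes: [ 57.09  -2.56 114.07] z 15.74 F tool [-9.89 -1.57 -3.42] yaw -15.85 [ 9.904e-01 -1.379e-01 -3.800e-03  6.000e-04]
10.5 from w2 pose, tool axes: [ 57.12  -2.58 114.05] z 15.77 F tool [-9.22 -2.74 -4.43] yaw -15.85 [ 9.904e-01 -1.378e-01 -3.700e-03  6.000e-04]
10.55 from w2 pose, tool axes: [ 57.11  -2.61 114.07] z 15.75 F tool [-10.44  -1.96  -4.87] yaw -15.85 [ 9.904e-01 -1.378e-01 -3.700e-03  6.000e-04]
w3 fenceL part [178, 177, 177, 175, 169, 150, 123, 113, 114, 113, 113, 114, 114, 111, 109, 113, 131, 157, 181, 202, 217, 222, 223, 225, 225, 226, 225, 224, 224, 222, 221, 221, 220, 219, 219, 218, 218, 217, 215, 203, 184, 165, 152, 159, 164, 163, 164, 163, 162, 162, 162, 163, 163, 161, 163, 163, 164, 163, 164, 163, 163, 163, 163, 164, 162, 163, 162, 161, 162, 162, 161, 160, 161, 161, 162, 162, 161, 160, 161, 160, 160, 159, 158, 156]
w3 mark [169, 168, 169, 169, 168, 169, 168, 168, 166, 152, 117, 94, 93, 113, 14
[... 1373 characters left out ...]
83, 182, 182, 182, 182, 180, 179, 180, 180, 174, 161, 141, 124, 108, 111, 114, 114, 114, 113, 113, 112, 109, 106, 117, 142, 165, 185, 204, 215, 217, 218, 219, 219, 219, 218, 216, 214, 214, 213, 210, 208, 207, 206, 205, 202, 196, 183, 173, 166, 163, 162, 162, 161, 157, 148]
w5 mark [237, 237, 237, 237, 237, 237, 238, 238, 237, 232, 221, 207, 196, 213, 231, 231, 215, 158, 154, 168, 170, 170, 168, 169, 169, 169, 169, 168, 167, 170, 170, 169, 170, 171, 170, 169, 168, 170, 170, 170, 170, 169, 168, 170, 168, 168, 168, 168, 167, 169, 168, 167, 167, 168, 168, 167, 168, 163, 146, 103, 87, 96, 126, 157, 165, 166, 166, 167, 165, 165, 166, 167, 166, 166, 168, 167, 168, 168, 167, 167, 167, 168, 167, 167]
```

Request:
drive_tool --pt "1 0.7 0 -0.1 0" --pt "1 1.4 0 -0.3 0" --pt "1 2 0 -0.4 0" --pt "1 2 0 -0.4 0" --pt "1 2 0 -0.4 0" --pt "1 2 0 -0.4 0" --pt "1 2 0 -0.4 0"

```text
clock: 11.3
position: [580.8, -13.6, 15.8]
ee_rot: [0.99, -0.138, -0.004, 0.001]
contact_force: [-8.8, 5.5, 3.3]
gripper_width: 28.5
grasp_force: 60.1
```

```bash
for i in 1 2 3 ; do python3 st.py w6; done
python3 - <<'E'
from h import *
s=np.load("w6.npy",allow_pickle=True).item(); c=cam("wrist",s); s0=np.load("w2.npy",allow_pickle=True).item(); Rt=R.from_quat(s0["ee_rot"]).as_matrix()
a=cv2.imread("pics/w6.png")[:,:,1].astype(float); p=a[160:190,213:225].mean(1); m=a[160:200,196:201].mean(1)
fr=160+np.interp(165,p[6:20],np.arange(6,20)); mr=160+np.average(np.arange(40),weights=np.clip(150-m,0,None))
print(fr,mr,[((ray(c,u,z)[0]-s0["position"])@Rt)[:2].round(2) for u,z in(((219,fr),38.5),((198,mr),11))])
E
```

```text
11.3 from w2 pose, tool axes: [ 58.73  -2.58 113.99] z 15.82 F tool [-9.97 -2.86 -3.3 ] yaw -15.86 [ 9.904e-01 -1.379e-01 -4.200e-03  6.000e-04]
11.35 from w2 pose, tool axes: [ 58.72  -2.58 113.99] z 15.82 F tool [-8.85 -3.45 -3.34] yaw -15.86 [ 9.904e-01 -1.379e-01 -4.200e-03  6.000e-04]
11.4 from w2 pose, tool axes: [ 58.72  -2.55 114.  ] z 15.81 F tool [-10.04  -3.38  -3.4 ] yaw -15.86 [ 9.904e-01 -1.379e-01 -4.200e-03  6.000e-04]
174.0131004366812 183.17785630153122 [array([103.59, -20.39]), array([ 92.08, -36.29])]
```

View pics/w6b.png

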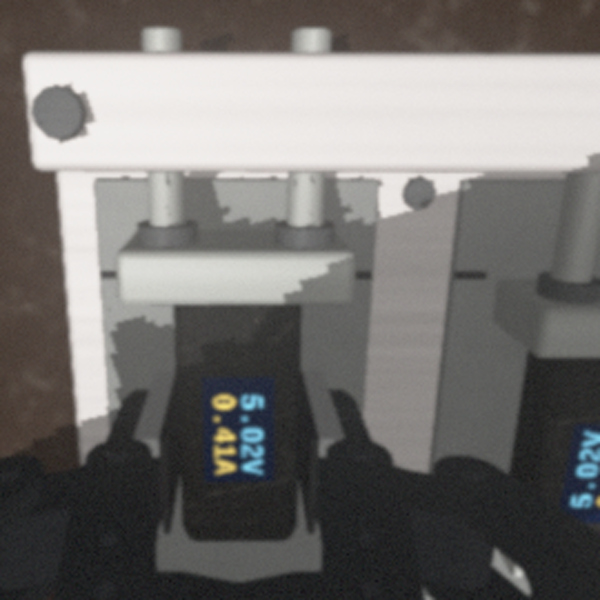

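The tester sits centred and square against the fence. The fence's near face is at the marks (about 11.8 mm of sink) and the push is steady, so I'm handing in.

```bash
python3 -c "
from bench import arm
print(arm.job_done())"
```

```text
the job is handed in; nothing more can be done
None
```

The job is handed in at about 11.4 s: the larger loose tester lies in the empty left bay, centred and square against the fence, still gripped and pushing. The camera puts the fence's sink at about 11.8 mm, which is at the black marks and about 8 N on the spring. The wrist read about 9–10 N of push, plus about 3 N sideways and 3 N down onto the bed; I put the excess push down to bed friction.

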